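# Take a shutter reading on the camera tester

## Task

Take a shutter reading of the camera on the bench: switch on the shutter tester by pressing down the raised half of its rocker, then push its round key all the way in so that it stays latched down, and then press the camera's shutter release all the way down and let it spring back. Keep to that order, do not press the square key, and do not lift or shift the camera, the spare lens, the bottle or the screwdriver.

Things in the scene. Friction and masses are not known exactly. Their poses are not given: they have to be found in the camera images.
- tester: Shutter tester, fixed: low grey console 135 (x) by 260 (y) by 60 mm high, flat level top with a dark display strip along its +x edge. Origin: centre of its underside, on the work surface; z up. Three controls (rocker, round key, square key) in a row on top at x = -20, y = -80, 0, +80 mm, turned as it is; which is where varies. It stands left or right of the camera.
- rocker (a joint): Mains rocker of the tester, rad. 0 = off: the half nearer the display (+x) stands up. 0.4 = fully on: that half is level and the other half stands up. It starts at 0 to 0.05 and stays where it is left (no spring; 2 to 3 N at the outer end moves it).
- rocker_raised_half (a point): Point on top of the rocker's raised half, 17 mm from the pivot; moves with it. Rocker: white V-shaped paddle 52 mm (tester's x) by 28 mm on a black 64 by 38 mm plate (top 64 mm above the table). Off: this half slopes up 0.4 rad to 81 mm above the table, the other is level. On: this half is level at 71 mm. Axes: the tester's, pitched about y by the joint value.
- round_key (a joint): Travel of the round key, m: 0 = out, 0.008 = fully in. No return spring: stays where it is pushed (about 2.5 N moves it).
- round_key_top (a point): Centre of the top face of the round key: white cylinder, 32 mm diameter, in a round black collar of 44 mm whose top is 65 mm above the work surface. Top face is 78 mm above the work surface when out, 70 mm when fully in. Axes as the tester's.
- square_key (a joint): Travel of the square key, m: 0 = out, 0.008 = in. Not to be pressed; stays where it is pushed like the round one.
- square_key_top (a point): Centre of the top face of the square key: white, 30 by 30 mm, in a square black 44 mm collar; same heights as the round key. Not to be pressed.
- camera: Loose camera, about 0.75 kg, standing on its base: body 56 (x) by 150 (y) by 85 mm high, black with a silver band; hand grip bulges 27 mm to +x at the -y end; lens (66 mm diameter, to 85 mm out) points along +x; finder hump to 105 mm high at y = -12 to +36 mm. Origin: centre of the main body's underside; z up. It slides if pushed sideways.
- shutter (a joint): Travel of the camera's shutter release, m: 0 = up, 0.005 = fully down. Sprung: starts to move at 1.5 N, fully down takes 4 N, springs back when released.
- shutter_top (a point): Centre of the top face of the shutter release: a bare steel button of 18 mm diameter on top of the hand grip, at x = +34, y = -52 mm in the camera's frame. Its top is 94 mm above the work surface when up, 9 mm above the camera's flat top around it. Axes as the camera's.
- light_head: The tester's light head, fixed: grey block on a foot, 45 by 60 by 70 mm high, standing in front of the camera's lens. Origin: centre of its underside.
- spare_lens: Loose black lens standing on end, 66 mm diameter, 62 mm high. Origin: centre of its underside. Bystander: leave alone.
- oil_bottle: Loose amber bottle with white cap, 40 mm diameter, 75 mm high. Origin: centre of its underside. Bystander: leave alone.
- screwdriver: Loose screwdriver lying flat along its x, 160 mm long, under 35 mm high. Origin: underside, near its middle. Bystander: leave alone.

How it is judged:
On the way, in this order (a step that is already met when the one before it is completed fails the run):
1. the tester is switched on: the raised half of the rocker is pressed level (rocker above 0.34) (value of joint rocker above 0.34 rad), for 0.05 s.
2. the round key is pushed in (above 6.5 mm) (value of joint round_key above 0.0065 m), for 0.05 s.
3. the shutter release is pressed down (above 4 mm) (value of joint shutter above 0.004 m), for 0.03 s.
At the end, for the whole second after the job is handed in: Rocker on (above 0.34 of 0.4 rad), round key in (above 6.5 of 8 mm), square key out (under 2 mm), shutter release back up (under 1 mm), camera upright (within 0.05 rad), at rest, and camera, spare lens, bottle and screwdriver within 20 mm of where they stood (value of joint rocker above 0.34 rad and value of joint round_key above 0.0065 m and value of joint square_key below 0.002 m and value of joint shutter below 0.001 m and angle between camera's own z axis and vertical below 0.05 rad and linear speed of camera below 0.01 m/s and distance of each of camera, spare_lens, oil_bottle, screwdriver from where it was at the start of the episode below 0.02 m); the robot touches nothing.
It fails at once if the round key is pressed (over 3 mm) while the tester is off (rocker below 0.3) (value of joint round_key above 0.003 m and value of joint rocker below 0.3 rad).
It fails at once if the shutter release is pressed (over 2.5 mm) before the round key is in (below 6 mm) (value of joint shutter above 0.0025 m and value of joint round_key below 0.006 m).
It fails at once if the square key is pressed (over 2 mm) (value of joint square_key above 0.002 m).
It fails at once if the camera is lifted (over 8 mm), tipped (over 0.15 rad) or shifted (over 20 mm) (height (world z) of camera above 0.008 m or angle between camera's own z axis and vertical above 0.15 rad or distance of camera from where it was at the start of the episode above 0.02 m).
It fails at once if the spare lens, the bottle or the screwdriver is lifted or shifted over 20 mm (distance of any of spare_lens, oil_bottle, screwdriver from where it was at the start of the episode above 0.02 m).
It also fails if it takes over 53 s, if anything falls off the work surface, if the arm or the gripper's body presses on something with over 40 N, if the wrist force passes 120 N, or if a joint passes its speed limit or range.

## Robot

A 6-joint arm with a two-finger parallel gripper is mounted at the origin on the work surface. World frame = base frame: x ahead of the robot, y to its left, z up, the work surface at z = 0. Lengths are in m, angles in rad, forces in N, time in s.
With the tool pointing down it reaches from about 0.35 to 0.975 m from the base axis. Payload 4.9 kg.
Tool frame: the origin (TCP) lies at the very end of the fingers, on their centre line; the grasp point (between the pads) lies 19 mm behind it (ctrl.grip_point_offset is the distance from the TCP to the grasp point, in m); z points along the fingers, y is the line along which they close (so a half turn about z gives the same grasp; the last joint's range is limited). The gripper opens to 85 mm and grips with 20 to 120 N. Pads are 22 mm wide; open, the fingers measure 114 mm over their backs; the gripper's body (76 mm by 85 mm) begins 54 mm behind the grasp point. The pads swing forward as they close: fully open they stand 13 mm farther back than shut.
Start: joints at [1.077, 0.053, 1.613, -0, 1.476, -0.119], TCP at [0.229, 0.582, 0.231] pointing down, gripper open.
Joint ranges: [-3.01, 3.01], [-1.01, 2.22], [0.06, 2.58], [-1.02, 4.17], [0.09, 2.62], [-3.14, 3.14]. Speed limits (rad/s): [2.57, 2.57, 3.14, 3.14, 3.14, 3.14].

## Interface

Orientations are given as a rotation vector (axis times angle).
In Python, from station import ctrl gives the robot as it stands.
- The arm moves only by the tool send_rows, never from a script. Its argument "rows" is a list of rows, each a list of 3 entries, a list of its own where there are three numbers: the finger opening in cm, from 0 to 8.54, then the shift along the tool's x, y, z in cm, then the turn about the tool's z in degrees. A call has 1 to 10 rows; each row shifts and turns the commanded pose from where the row before left it, along the tool's axes as they then stand; what a row does not reach is not made up. A row lasts 1/8 s, in which the tool goes at most 62.5 mm and 10.7 degrees, less where a joint would pass 70% of its speed; a pose out of reach is approached as far as the arm can. A call with a gripper value outside its range is refused whole. The fingers move at their own pace and stop on an object; "newtons" is the grip in N (left out, the last holds). Time passes only in rows, so rows that do not move let the fingers close. It gives the time, the measured TCP pose, the force, the opening and the grip force at its end, in the units of the state.
- ctrl.get_obs(): the state, without advancing time (a new reading comes with each control period).
- ctrl.get_image(name): name is "scene" or "top" or "wrist"; returns a dict with "frame" (480x640x3 uint8, red, green, blue), "range_z" (480x640 float32, m along the optical axis (not along the pixel's ray), 0 where there is no reading), "fx", "fy", "cx", "cy" (pixels), "k1" (the pictures are not rectified: a ray, as slopes to the right and down, at radius r is drawn at 1 + k1 r^2 times it, then the intrinsics apply), "cam_to_world" (4x4, takes a point from camera to world coordinates). Camera axes: x right, y down, z forward; pixel columns grow to the right and rows downward; lengths in m; the calibration is good to about 2 mm. A picture is of the moment at which its call begins.
- ctrl.finish_job(): hands the job in; it is judged then, once.
The state is a dict: "t": time; "q": joint angles; "dq": joint speeds; "effort": joint torques, N m; "tool_pos": TCP position; "tool_rot": TCP orientation; "contact_force": force on the tool from outside, world axes, zero at the start; "wrist_torque": the same for the moment, N m; "opening": finger opening in m; "grip_force": force on a finger pad.
Only numpy, scipy, OpenCV 4.12 (cv2) and the standard library are available. Lean on these libraries where they do the work, as an engineer would, in place of code of your own. Each camera call takes 0.05 s, during which the arm holds its last target. There are 200 camera calls.

## Working session

There is one attempt and no reset: what is moved stays moved. The work goes in short steps, Python scripts to look and compute and a tool call to move; the robot and the scene stay as the last step left them, time stands still between calls to the robot, and variables do not carry over. Pictures are saved under pics/ and viewed, at most 10 in all, crops included, and the job is handed in when it is done.

Besides the shell and the picture viewer there is one more tool, called after "Call:" as name(argument=value, ...), one argument or row to a line, values as JSON. send_rows: Moves the arm, as the interface text tells. Its arguments: {"type":"object","properties":{"rows":{"type":"array","items":{"type":"array"}},"newtons":{"type":"number"}},"required":["rows"]}

```bash
mkdir -p pics; cat > h.py <<'E'
import numpy as np, cv2
from station import ctrl
def grab(n,f):
    d=ctrl.get_image(n); cv2.imwrite(f'pics/{f}.png',d['frame'][:,:,::-1]); np.savez(f'pics/{f}.npz',**d); return d
def load(f): return dict(np.load(f'pics/{f}.npz'))
def ray(d,u,v):
    K=np.array([[d['fx'],0,d['cx']],[0,d['fy'],d['cy']],[0,0,1]],float)
    p=cv2.undistortPoints(np.array([[[u,v]]],float),K,np.array([d['k1'],0,0,0],float))[0,0]
    T=d['cam_to_world']; return T[:3,3],T[:3,:3]@np.array([p[0],p[1],1])
def onz(d,u,v,z):
    o,r=ray(d,u,v); return o+r*(z-o[2])/r[2]
def at(d,u,v):
    o,r=ray(d,u,v); return o+r*d['range_z'][int(v),int(u)]
E
python3 - <<'E'
from h import *
for n in('top','scene'):
    d=grab(n,n+'0'); print(n,d['cam_to_world'].round(3).tolist(),d['fx'],d['k1'])
o=ctrl.get_obs();print(o['t'],o['tool_pos'],o['tool_rot'],o['opening'])
E
```

```text
top [[0.023, -0.997, 0.07, 0.513], [-1.0, -0.022, 0.015, -0.007], [-0.013, -0.071, -0.997, 1.079], [0.0, 0.0, 0.0, 1.0]] 436.04140948270964 -0.0696798968102002
scene [[-0.745, 0.354, -0.566, 1.412], [0.667, 0.41, -0.622, 0.891], [0.012, -0.841, -0.541, 0.861], [0.0, 0.0, 0.0, 1.0]] 526.8169638684018 -0.079282319101352
0.1 [0.22854155 0.58111705 0.23018003] [-5.85173102e-01 -3.08605759e+00  2.80670512e-03] 0.08488833434819205
```

View pics/top0.png

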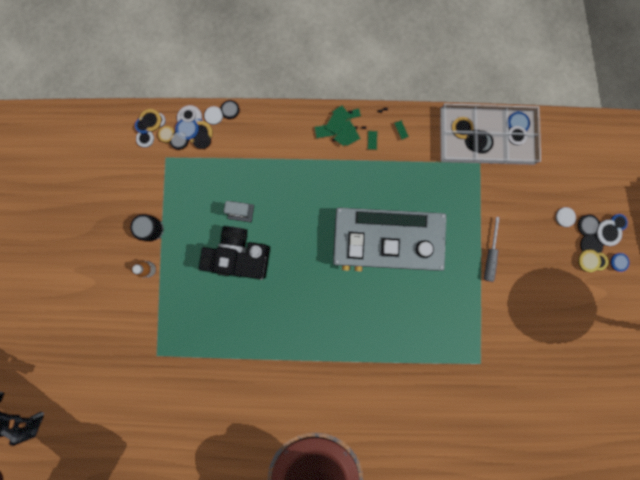

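View pics/scene0.png

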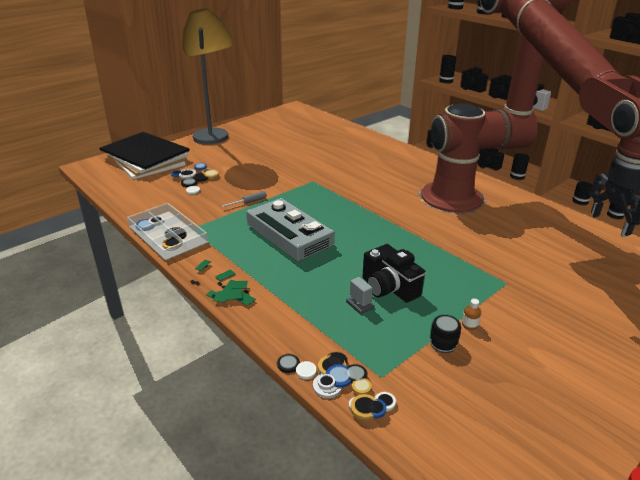

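The top view shows the rocker at about (357,245), the square key at (391,247), the round key at (425,249) and the shutter button at (256,252). The camera's lens points up in the image (+x). The scene view confirms this layout.

```bash
python3 - <<'E'
from h import *
d=load('top0'); g=d['frame'].min(2)
for n,(u,v),z,th in(('rocker',(357,245),.073,170),('square',(391,247),.078,170),('round',(425,249),.078,170),('shutter',(256,252),.094,110)):
    w=12; m=(g[v-16:v+17,u-w:u+w+1]>th).astype(np.uint8)
    c=max(cv2.findContours(m,0,2)[0],key=cv2.contourArea); M=cv2.moments(c)
    U,V=M['m10']/M['m00']+u-w,M['m01']/M['m00']+v-16
    print(n,U,V,M['m00'],cv2.boundingRect(c),onz(d,U,V,z).round(4),at(d,U,V).round(4))
s=load('scene0')
E
```

```text
rocker 355.7678812415655 246.19838056680163 123.5 (6, 7, 11, 20) [ 0.5682 -0.0837  0.073 ] [ 0.5681 -0.0836  0.0734]
square 391.0 246.54681647940077 89.0 (7, 11, 11, 10) [ 0.5689 -0.1643  0.078 ] [ 0.5689 -0.1643  0.0776]
round 425.5 248.5 73.0 (8, 11, 10, 10) [ 0.5661 -0.2439  0.078 ] [ 0.566  -0.2434  0.0801]
shutter 255.49898989898992 251.25050505050507 82.5 (7, 10, 10, 12) [0.5505 0.1446 0.094 ] [0.5505 0.1446 0.094 ]
```

Call:
send_rows(
  rows=[
    [0,[0,0,0],-10.7],
    [0,[0,0,0],-10.7],
    [0,[-2.9,-5.4,0],0],
    [0,[-2.9,-5.4,0],0],
    [0,[-2.9,-5.4,0],0],
    [0,[-2.9,-5.4,0],0],
    [0,[-2.9,-5.4,0],0],
    [0,[-2.9,-5.4,0],0],
    [0,[-2.9,-5.4,0],0],
    [0,[-2.9,-5.4,0],0],
  ],
  newtons=40,
)

```text
t: 1.35
tool_pos: [0.4606, 0.1474, 0.231]
tool_rot: [0.002, 3.142, 0.0]
contact_force: [0.5, -0.1, 1.0]
opening: 0.0
grip_force: 0.0
```

Call:
send_rows(
  rows=[
    [0,[-2.9,-5.4,0],0],
    [0,[-2.9,-5.4,0],0],
    [0,[-2.9,-5.4,0],0],
    [0,[-2.9,-5.4,0],0],
    [0,[0,0,0],0],
    [0,[0,0,0],0],
  ],
)

```text
t: 2.1
tool_pos: [0.5755, -0.0667, 0.2306]
tool_rot: [-0.003, -3.14, -0.001]
contact_force: [-0.0, -0.2, -0.2]
opening: -0.0002
grip_force: 0.0
```

```bash
python3 - <<'E'
from h import *
d=grab('wrist','w1'); o=ctrl.get_obs(); print(o)
print(d['cam_to_world'].round(3).tolist())
E
```

```text
{'t': 2.15, 'q': array([-2.42971347e-01, -5.45690141e-02,  1.72089155e+00,  3.42641387e-04,
        1.47636635e+00, -1.81310362e+00]), 'dq': array([ 0.0168664 , -0.01305622,  0.00547035, -0.00178783, -0.00295284,
       -0.00178726]), 'effort': array([-7.83848483e-01, -3.41291857e+01, -3.72044528e+01, -3.07101582e-02,
       -1.58970826e-02,  9.12722408e-04]), 'tool_pos': array([ 0.57543042, -0.06608733,  0.23082892]), 'tool_rot': array([-1.09378732e-03, -3.14061016e+00, -9.33534101e-04]), 'contact_force': array([ 0.60989002,  0.08288607, -0.23496221]), 'wrist_torque': array([0.06331568, 0.0287049 , 0.04245528]), 'grip_force': 0.0, 'opening': -3.4749471545751524e-05}
[[0.002, 0.954, 0.299, 0.499], [1.0, -0.002, 0.001, -0.067], [0.002, 0.299, -0.954, 0.375], [0.0, 0.0, 0.0, 1.0]]
```

View pics/w1.png

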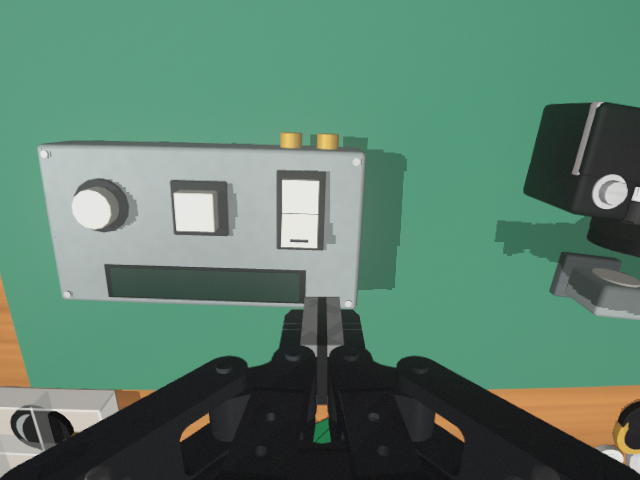

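The wrist view shows the round key top at about (94,210), the square key at (195,211), the rocker's raised half at (298,231) and the shutter button at (610,192). The closed fingertips are at the bottom centre.

```bash
python3 - <<'E'
from h import *
d=load('w1'); g=d['frame'].min(2)
for n,(u,v),z,th in(('round',(94,210),.078,190),('square',(195,211),.078,190),('rocker',(299,213),.073,190),('shutter',(612,192),.094,150)):
    m=np.zeros_like(g); m[v-45:v+45,max(0,u-40):u+40]=(g[v-45:v+45,max(0,u-40):u+40]>th)
    c=max(cv2.findContours(m,0,2)[0],key=cv2.contourArea); (U,V),s,a=cv2.minAreaRect(c)
    print(n,round(U,1),round(V,1),cv2.boundingRect(c),onz(d,U,V,z).round(4))
print(onz(d,299,214,.071),onz(d,299,231,.0776),onz(d,299,248,.081))
for a in((44,154),(66,295),(357,162),(348,304)):print(onz(d,*a,.06).round(4))
E
```

```text
round 90.4 209.4 (71, 190, 40, 39) [ 0.5666 -0.2441  0.078 ]
square 193.5 212.0 (174, 193, 40, 39) [ 0.5691 -0.1639  0.078 ]
rocker 299.5 213.5 (281, 180, 38, 68) [ 0.5718 -0.0836  0.073 ]
shutter 609.4 191.3 (593, 174, 35, 35) [0.5501 0.1424 0.094 ]
[ 0.57267405 -0.08402277  0.071     ] [ 0.58449604 -0.08389538  0.0776    ] [ 0.59713367 -0.0839535   0.081     ]
[ 0.5257 -0.2854  0.06  ]
[ 0.6472 -0.2907  0.06  ]
[ 0.534 -0.039  0.06 ]
[ 0.6553 -0.0438  0.06  ]
```

Call:
send_rows(
  rows=[
    [0,[-1.5,-1.8,4],0],
    [0,[0,0,5],0],
    [0,[0,0,4],0],
    [0,[0,0,0],0],
    [0,[0,0,0],0],
  ],
)

```text
t: 2.78
tool_pos: [0.5919, -0.0842, 0.1034]
tool_rot: [-0.0, 3.139, -0.001]
contact_force: [0.4, 0.3, 0.5]
opening: 0.0002
grip_force: 0.0
```

Call:
send_rows(
  rows=[
    [0,[0,0,1],0],
    [0,[0,0,0.8],0],
    [0,[0,0,0.4],0],
    [0,[0,0,0.4],0],
    [0,[0,0,0.4],0],
    [0,[0,0,0.2],0],
    [0,[0,0,0],0],
    [0,[0,0,0],0],
  ],
)

```text
t: 3.78
tool_pos: [0.5918, -0.0851, 0.071]
tool_rot: [0.002, 3.14, -0.001]
contact_force: [-1.2, 1.0, 8.2]
opening: 0.0001
grip_force: 4.0
```

Call:
send_rows(
  rows=[
    [0,[0,0,0.1],0],
    [0,[0,0,0.1],0],
    [0,[0,0,0],0],
  ],
)

```text
t: 4.15
tool_pos: [0.5918, -0.0851, 0.0709]
tool_rot: [0.002, 3.141, -0.001]
contact_force: [-5.9, 2.1, 17.9]
opening: 0.0001
grip_force: 8.7
```

Call:
send_rows(
  rows=[
    [0,[0,0,-2],0],
    [0,[0,0,-4],0],
    [0,[0.8,-5.3,0],0],
    [0,[0.8,-5.3,0],0],
    [0,[0.9,-5.3,0],0],
    [0,[0,0,0],0],
    [0,[0,0,0],0],
  ],
)

```text
t: 5.03
tool_pos: [0.5653, -0.2436, 0.1269]
tool_rot: [-0.003, -3.141, -0.001]
contact_force: [0.2, 0.8, 0.4]
opening: -0.0001
grip_force: 0.0
```

```bash
python3 - <<'E'
from h import *
d=grab('wrist','w2'); o=ctrl.get_obs(); print(o['tool_pos'],o['contact_force'])
E
```

```text
[ 0.56547495 -0.24296083  0.12692296] [-0.3392803   0.51372595  0.03577415]
```

View pics/w2.png

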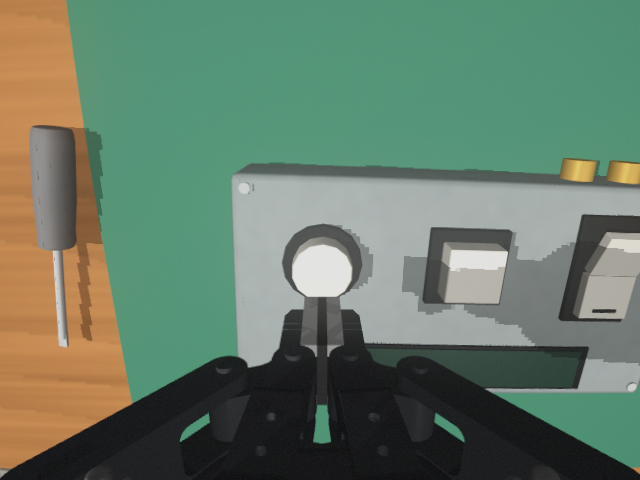

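The rocker at (605,275) now has its far half raised, so the tester is on. The round key at (322,268) is lined up under the fingers.

Call:
send_rows(
  rows=[
    [0,[0,0,2],0],
    [0,[0,0,2],0],
    [0,[0,0,0.6],0],
    [0,[0,0,0.4],0],
    [0,[0,0,0.3],0],
    [0,[0,0,0.3],0],
    [0,[0,0,0.2],0],
    [0,[0,0,0.1],0],
    [0,[0,0,0],0],
    [0,[0,0,0],0],
  ],
)

```text
t: 6.32
tool_pos: [0.5662, -0.244, 0.0699]
tool_rot: [0.002, 3.141, -0.001]
contact_force: [-3.7, 3.6, 8.3]
opening: 0.0004
grip_force: 3.8
```

Call:
send_rows(
  rows=[
    [0,[0,0,0.1],0],
    [0,[0,0,0.1],0],
    [0,[0,0,0],0],
  ],
)

```text
t: 6.7
tool_pos: [0.5663, -0.2441, 0.0698]
tool_rot: [0.002, 3.141, -0.0]
contact_force: [-7.7, 4.2, 17.2]
opening: -0.0
grip_force: 8.1
```

Call:
send_rows(
  rows=[
    [0,[0,0,-3],0],
    [0,[0,0,-5.5],0],
    [0,[0.3,5.5,0],0],
    [0,[0.3,5.5,0],0],
    [0,[0.2,5.5,0],0],
    [0,[0.2,5.5,0],0],
    [0,[0.2,5.5,0],0],
    [0,[0.2,5.5,0],0],
    [0,[0.2,5.5,0],0],
    [0,[0,0,0],0],
  ],
)

```text
t: 7.95
tool_pos: [0.55, 0.1441, 0.1513]
tool_rot: [-0.006, 3.141, 0.0]
contact_force: [0.2, -0.3, 0.1]
opening: 0.0001
grip_force: 0.0
```

```bash
python3 - <<'E'
from h import *
d=grab('wrist','w3'); o=ctrl.get_obs(); print(o['tool_pos'],o['contact_force'])
E
```

```text
[0.55015749 0.14232782 0.15117547] [-1.0187004  -0.71149992 -0.58472823]
```

View pics/w3.png

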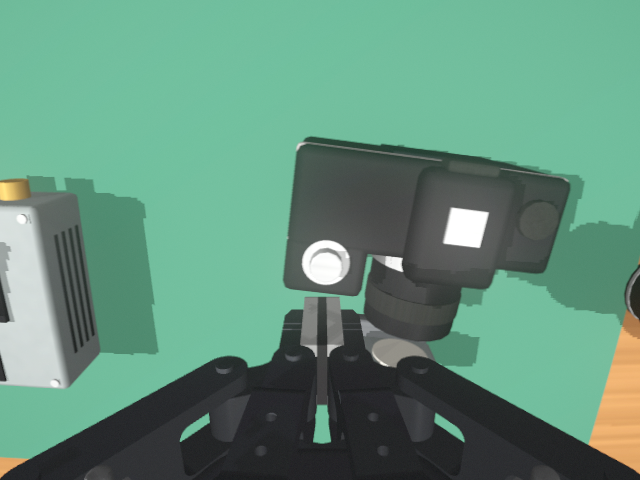

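The shutter release is at about (325,266): a steel cap inside a brighter ring, just ahead of the fingertips.

```bash
python3 - <<'E'
from h import *
d=load('w3'); print(onz(d,326,265,.094),at(d,326,265),at(d,308,255),ctrl.get_obs()['tool_pos'])
E
```

```text
[0.55056751 0.14646997 0.094     ] [0.54990068 0.14644552 0.09573769] [0.54680917 0.13669792 0.08869871] [0.55015749 0.14232782 0.15117547]
```

Call:
send_rows(
  rows=[
    [0,[0,0.3,2.5],0],
    [0,[0,0,2],0],
    [0,[0,0,0.6],0],
    [0,[0,0,0],0],
    [0,[0,0,0],0],
  ],
)

```text
t: 8.62
tool_pos: [0.551, 0.1439, 0.1012]
tool_rot: [0.003, 3.14, 0.0]
contact_force: [0.7, -0.6, 0.2]
opening: -0.0
grip_force: 0.0
```

Call:
send_rows(
  rows=[
    [0,[0,0,0.3],0],
    [0,[0,0,0.2],0],
    [0,[0,0,0.2],0],
    [0,[0,0,0.2],0],
    [0,[0,0,0.1],0],
    [0,[0,0,0],0],
    [0,[0,0,0],0],
  ],
)

```text
t: 9.5
tool_pos: [0.5503, 0.1442, 0.0905]
tool_rot: [0.002, 3.141, 0.0]
contact_force: [-1.2, -0.5, 2.1]
opening: 0.0001
grip_force: 1.6
```

Call:
send_rows(
  rows=[
    [0,[0,0,0.1],0],
    [0,[0,0,0.1],0],
    [0,[0,0,0],0],
    [0,[0,0,0],0],
  ],
)

```text
t: 10.0
tool_pos: [0.5504, 0.1442, 0.089]
tool_rot: [0.002, 3.141, 0.0]
contact_force: [-3.4, -0.3, 6.6]
opening: 0.0001
grip_force: 3.3
```

Call:
send_rows(
  rows=[
    [0,[0,0,0.1],0],
    [0,[0,0,0],0],
    [0,[0,0,0],0],
  ],
)

```text
t: 10.38
tool_pos: [0.5506, 0.1443, 0.089]
tool_rot: [0.002, 3.141, 0.0]
contact_force: [-5.2, -0.1, 10.5]
opening: -0.0
grip_force: 5.3
```

Call:
send_rows(
  rows=[
    [0,[0,0,-0.5],0],
    [0,[0,0,-2],0],
    [0,[0,0,-4],0],
    [0,[0,0,-4],0],
    [0,[3,0,0],0],
    [0,[0,0,0],0],
    [0,[0,0,0],0],
    [0,[0,0,0],0],
  ],
)

```text
t: 11.38
tool_pos: [0.5205, 0.1441, 0.1919]
tool_rot: [-0.002, -3.141, 0.0]
contact_force: [-1.0, -0.7, 0.5]
opening: 0.0001
grip_force: 0.0
```

```bash
python3 - <<'E'
from h import *
d=grab('wrist','w4'); t=grab('top','top4'); t0=load('top0')
print(ctrl.get_obs()['contact_force'])
P=np.hstack([t['frame'][170:320,110:470],]) 
cv2.imwrite('pics/v4.png',np.hstack([cv2.resize(d['frame'],(400,300)),cv2.resize(P,(400,300))])[:,:,::-1])
for u,v,w in((235,250,35),(146,228,18),(144,269,14),(492,250,12)):
    s=np.s_[v-w:v+w,u-w:u+w]
    a,b=[cv2.cvtColor(x['frame'],6)[s].astype(np.float32) for x in(t0,t)]
    print((u,v),cv2.phaseCorrelate(a,b),np.abs(a-b).mean())
E
```

```text
[-0.13755796 -1.64155514  0.27022311]
(235, 250) ((1.6081119474976546, -0.5956944099064643), 0.07374919675014636) 27.296938
(146, 228) ((-0.0068216935728813155, 0.030607061442850636), 1.0104258877259713) 8.943673
(144, 269) ((-0.36709899606876917, 0.18650388955782304), 0.7018582280476888) 20.038265
(492, 250) ((-0.2314088285375231, -0.0029433422464215653), 1.0555260976155598) 4.986111
```

View pics/v4.png

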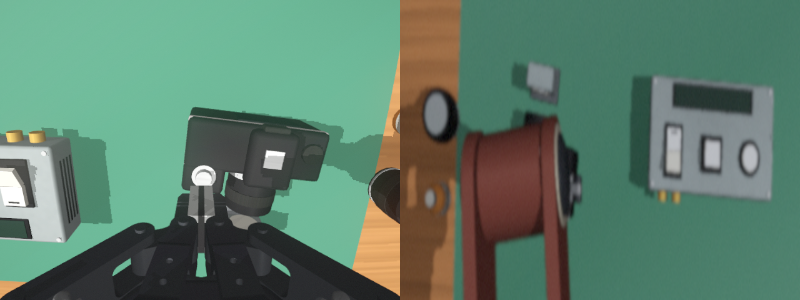

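The camera stands upright, the rocker is on, the bystanders haven't moved and the tool is clear. The shutter press ended on a hard stop at 0.089 m, which is fully down.

```bash
python3 -c "
from station import ctrl
print(ctrl.finish_job())"
```

```text
the job is handed in; nothing more can be done
None
```

I switched the rocker on, pushed the round key fully in, then pressed the shutter release fully down and let it go, in that order, and handed the job in at about 11.5 s; the hand-in gave no verdict.

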